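Pack a ball valve under the cantilever tray of a service tool box

TASK

The brass ball valve on the bench has to go out in the steel tool box. Swing the box's cantilever top tray up and over by its grip bar until it stays open by itself, set the valve down gently in the empty rear bay of the compartment underneath, standing upright with its butterfly handle on top, then swing the tray back and lower it, without letting it drop, until it is fully home. Leave the other stock on the bench where it is.

Things in the scene. Friction and masses are not known exactly. Their poses are not given: they have to be found in the camera images.
- box: Blue steel tool box that stays put: base 240 mm deep (x), 340 long (y), 115 high, walls and floor 4. Origin: centre of underside. x points from its front (latches, robot side) to its rear, z up. The lid lies folded back behind it, to x = +370, below 125 mm high. Front bay (x < -12): already full, nothing above 36 mm. A divider at x = -12 to -8, 26 mm high, parts it from the empty rear bay.
- rear_bay (a point): Middle of the floor of the rear bay: x = +56, y = 0, z = +4 mm in the box frame, same axes as the box. The bay is 124 mm deep (box x = -8 to +116) and 332 mm long (y). When the tray is open it still overhangs most of this bay, so a tool gets in only slanted, some 35 degrees, over the front wall and pointing down to the rear.
- tray_edge (a point): Middle of the lower front edge of the tray, axes as the box. The grey tray, 226 (x) x 312 (y) x 55 mm high, covers the compartment. Tray down: this point is at x = -113, z = 98 mm in the box frame; tray open: x = +43, z = 188. Steel arms 110 mm long carry it at both ends (|y| = 156 to 166) and keep it level.
- tray_lift (a joint): Arm angle q, rad: 0 = tray down, 1.92 = open on its stop. The tray never turns; every point of it moves from its shut place by 110 mm*(cos(175deg-q)-cos(175deg)) along box x and 110 mm*(sin(175deg-q)-sin(175deg)) up; open = 156 mm rearward, 90 up, highest at q = 1.48. Beyond that its weight (0.75 kg) takes it to the open stop and keeps it there; before, it sinks shut. Lifting takes about 8 N.
- tray_grip (a point): Centre of the tray's grip, a flat steel bar on two posts along the tray's front: 130 mm long (box y; the posts are at its ends, 110 mm free between), 12 thick (box x), 14 high, its centre 30 mm above the tray's rim. With the tray down it is at x = -75, z = 183 mm in the box frame. Axes as the box.
- valve: Brass ball valve, 0.45 kg, on the flats of its hexagon ends (38 mm; 44 over corners), 80 mm long along its x, which points away from the robot; both ends alike. Flat aluminium butterfly handle on top: 52 mm along x, 12 thick (y), middle at z = 66, z = 54 to 78; 16 mm stem, brass body up to z = 38. Origin: centre of underside. Held by the handle, tool slanted along x, it goes level into the bay.
- tee: Bystander: white plastic pipe tee lying flat, 84 mm along its x with a branch to y = +48 mm, 42 mm high; origin under the middle of the run.
- carton: Bystander: small closed cardboard carton, 80 x 55 x 42 mm high; origin: centre of the underside.
- flange: Bystander: round steel pipe flange, 64 mm in diameter, with a neck, 30 mm high; origin: centre of the underside.
Things that resemble listed ones, but are neither listed nor needed, are in the scene too. What is shaped like the valve but purple is not meant.

How it is judged:
By the outcome, as a careful person would: the job done as asked, in the order asked, and still so for the second after the job is handed in, with the robot touching nothing.
It also fails if it takes over 72 s, if anything falls off the work surface, if the arm or the gripper's body presses on something with over 40 N, if the wrist force passes 120 N, or if a joint passes its speed limit or range.

ROBOT

A 6-joint arm with a two-finger parallel gripper is mounted at the origin on the work surface. World frame = base frame: x ahead of the robot, y to its left, z up, the work surface at z = 0. Lengths are in m, angles in rad, forces in N, time in s.
With the tool pointing down it reaches from about 0.375 to 0.975 m from the base axis. Payload 3.8 kg.
Tool frame: the origin (TCP) lies midway between the tips of the shut fingers; the grasp point (between the pads) lies r.pinch_z behind it (r.pinch_z is the distance from the TCP to the grasp point, in m); z points along the fingers, y is the line along which they close (so a half turn about z gives the same grasp; the last joint's range is limited). The gripper opens to 88 mm and grips with 3 to 60 N. Pads are 18 mm wide; open, the fingers measure 123 mm over their backs; the gripper's body (75 mm by 187 mm) begins 45 mm behind the grasp point.
Start: joints at [-0.037, 0.264, 1.604, -0, 1.274, -0.037], TCP at [0.675, -0, 0.239] pointing down, gripper open.
Joint ranges: [-2.63, 2.63], [-0.94, 2.18], [0.31, 2.57], [-1.31, 4.45], [0, 2.66], [-2.55, 2.55]. Speed limits (rad/s): [2.57, 2.57, 3.14, 3.14, 3.14, 3.14].

INTERFACE

Orientations are given as a unit quaternion [x, y, z, w].
In Python, from plant import r gives the robot as it stands. The module is installed in compiled form; this text tells all that it offers. Calls block until the motion is done:
- r.move_pose(position, orientation): joint-space move of the TCP to a pose.
- r.servo_line(position, orientation=None, rate=0.15): straight line of the TCP; orientation=None keeps the orientation; rate is the mean speed in m/s.
- r.move_joints(angles): joint-space move.
- r.let_go() and r.gripper_close(newtons=None): open the fingers fully, or close them until they stop; newtons is the grip in N (None keeps the last).
- r.dwell(seconds).
- r.solve_ik(position, orientation): joint angles nearest the present ones, or None.
- r.grab_frame(name): name is "scene" or "side" or "wrist"; returns a dict with "img" (384x512x3 uint8, blue, green, red), "range_z" (384x512 float32, m along the optical axis (not along the pixel's ray), 0 where there is no reading), "vertical_fov" (degrees; the focal length in pixels is half the picture's height over the tangent of half this angle, whatever the lens; pixels are square), "cx", "cy" (the principal point, pixels), "R" (3x3) and "t" (3): a world point X has camera coordinates R X + t. Camera axes: x right, y down, z forward; pixel columns grow to the right and rows downward; lengths in m; the calibration is good to about 2 mm. A picture is of the moment at which its call begins.
A pose or a line that the arm cannot do raises r.PlanningError and nothing moves.
- r.hand_in(): hands the job in; it is judged then, once.
Readings, each from a call of its own:
- r.get_t(): time.
- r.get_joints(): joint angles.
- r.get_joint_velocities(): joint speeds.
- r.get_joint_torque(): joint torques, N m.
- r.get_eef_pos(): TCP position.
- r.get_orientation(): TCP orientation.
- r.get_force(): force on the tool from outside, world axes, zero at the start.
- r.get_wrist_torque(): the same for the moment, N m.
- r.get_finger_gap(): finger opening in m.
- r.get_finger_force(): force on a finger pad.
Only numpy, scipy, OpenCV 4.12 (cv2) and the standard library are available. Lean on these libraries where they do the work, as an engineer would, in place of code of your own. Each camera call takes 0.05 s, during which the arm holds its last target. There are 200 camera calls.

## Working session

There is one attempt and no reset: what is moved stays moved. The work goes in short steps, each a Python script; the robot and the scene stay as the last script left them, time stands still between calls to the robot, and variables do not carry over. Pictures are saved under pics/ and viewed, at most 10 in all, crops included, and the job is handed in when it is done.

```bash
mkdir -p pics
cat > h.py <<'E'
import numpy as np, cv2
from plant import r
def grab(n):
    f=r.grab_frame(n); h=f["img"].shape[0]
    f["f"]=h/2/np.tan(np.radians(f["vertical_fov"])/2); return f
def cloud(f):
    v,u=np.mgrid[:384,:512]; z=f["range_z"]
    c=np.stack([(u-f["cx"])/f["f"]*z,(v-f["cy"])/f["f"]*z,z],-1)
    P=(c-f["t"])@f["R"]; P[z==0]=np.nan; return P
E
python3 - <<'E'
from h import *
import pickle
F={n:grab(n) for n in("scene","side","wrist")}
pickle.dump(F,open("f0.pkl","wb"))
cv2.imwrite("pics/a.png",cv2.resize(F["scene"]["img"],(800,600)))
cv2.imwrite("pics/b.png",cv2.resize(F["side"]["img"],(800,600)))
for n in F:
    f=F[n];print(n,-f["R"].T@f["t"],f["R"][2],f["f"],f["cx"],f["cy"],(f["range_z"]>0).mean())
print(r.pinch_z,r.get_orientation(),r.get_finger_gap())
E
```

```text
scene [0.9039879  0.66627582 0.87478498] [-0.33967318 -0.55170657 -0.76173617] 440.09962792711787 252.58108417457768 197.68125282943905 0.9959462483723959
side [ 0.37264544 -0.67032894  0.65771541] [ 0.21978898  0.81886568 -0.53023749] 353.615006759153 252.37657216977513 190.52292859463932 0.9959615071614584
wrist [0.67401225 0.08391004 0.38222233] [-0.00170345 -0.31798979 -0.94809261] 303.02942954056647 253.22001785177903 188.609065266416 0.9962921142578125
0.0187 [ 7.07119970e-01  7.07093064e-01 -5.97205773e-04 -6.23700785e-04] 0.0883244322856776
```

View pics/a.png

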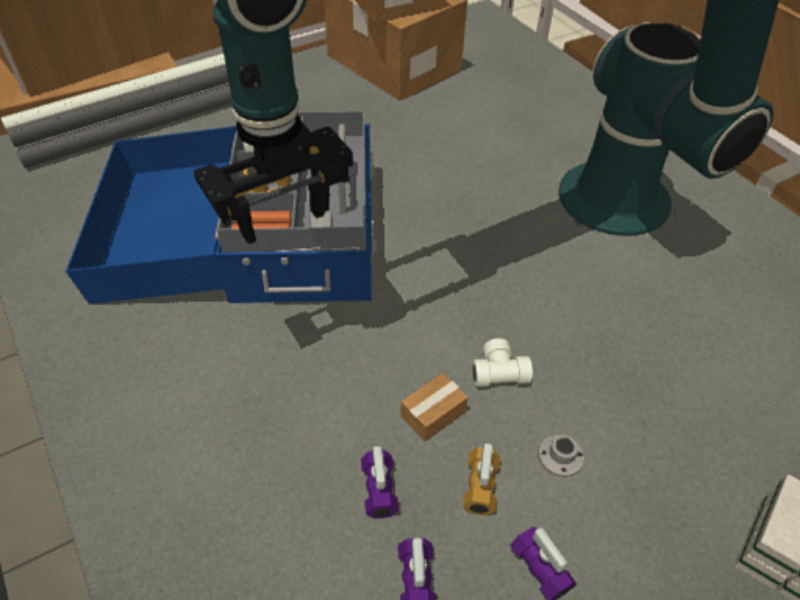

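View pics/b.png

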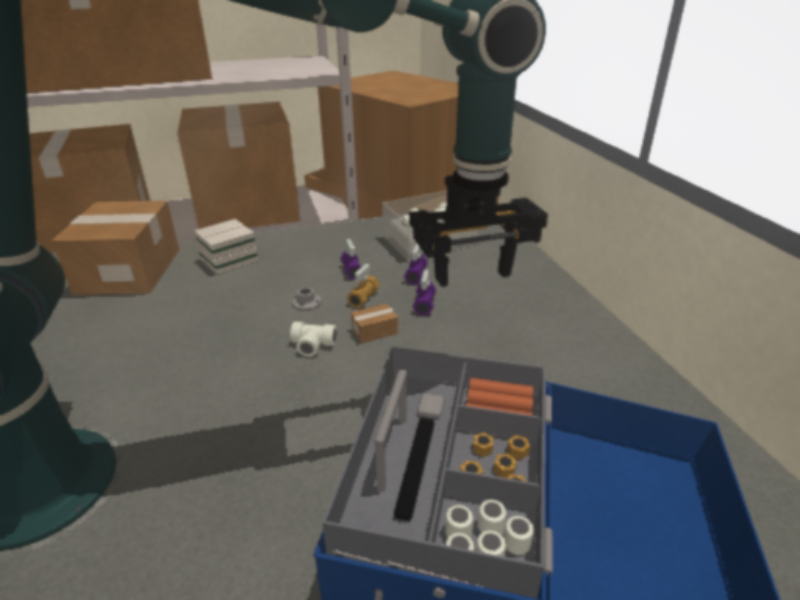

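The scene view shows the brass valve at about (482,480), with purple look-alikes around it. The box is under the arm at about (300,200), tray shut. In the side view the grip bar is clear at about (390,430) and the valve is at (363,292).

Run:
```python
from h import *
import pickle
F=pickle.load(open("f0.pkl","rb"))
for n in F:
    f=F[n];P=cloud(f);hsv=cv2.cvtColor(f["img"],cv2.COLOR_BGR2HSV)
    z=P[...,2];x=P[...,0];y=P[...,1]
    print("==",n)
    flat=P[(np.abs(z)<.01)];print("table z",np.median(flat[:,2]))
    # grip bar
    m=(z>.176)&(z<.2)&(x>.4)&(x<.75)&(y<0.1)&(y>-.6)&(hsv[...,1]<70)
    nl,lab,st,_=cv2.connectedComponentsWithStats(m.astype(np.uint8))
    for i in range(1,nl):
        if st[i,4]>60:
            Q=P[lab==i]; R=cv2.minAreaRect(Q[:,:2].astype(np.float32)*1000);print("bar?",st[i],np.percentile(Q[:,2],[5,50,95]).round(4),np.round(R[0],1),np.round(R[1],1),R[2])
    # blue box rim
    b=(hsv[...,0]>95)&(hsv[...,0]<130)&(hsv[...,1]>120)
    Q=P[b&(z>.105)&(z<.13)]
    if len(Q)>50:
        R=cv2.minAreaRect(Q[:,:2].astype(np.float32)*1000);print("blue",len(Q),np.round(R[0],1),np.round(R[1],1),R[2],np.nanmax(Q[:,2]))
    Q=P[(z>.147)&(z<.157)&(x>.4)&(x<.95)&(y<.1)&(hsv[...,1]<70)]
    if len(Q)>50:
        R=cv2.minAreaRect(Q[:,:2].astype(np.float32)*1000);print("trayrim",len(Q),np.round(R[0],1),np.round(R[1],1),R[2])
    # brass
    m=(hsv[...,0]>12)&(hsv[...,0]<28)&(hsv[...,1]>140)&(y>.1)&(z<.1)&(z>.003)
    nl,lab,st,_=cv2.connectedComponentsWithStats(m.astype(np.uint8))
    for i in range(1,nl):
        if st[i,4]>60:
            Q=P[lab==i];R=cv2.minAreaRect(Q[:,:2].astype(np.float32)*1000);print("brass",st[i],Q.mean(0).round(3),np.round(R[0],1),np.round(R[1],1),R[2],np.percentile(Q[:,2],[2,98]).round(3))
    m=(hsv[...,1]<60)&(hsv[...,2]>120)&(y>.1)&(y<.7)&(z<.085)&(z>.05)
    nl,lab,st,_=cv2.connectedComponentsWithStats(m.astype(np.uint8))
    for i in range(1,nl):
        if st[i,4]>20:
            Q=P[lab==i];R=cv2.minAreaRect(Q[:,:2].astype(np.float32)*1000);print("handle",st[i],Q.mean(0).round(3),np.round(R[0],1),np.round(R[1],1),R[2],np.percentile(Q[:,2],[2,98]).round(3))
```

```text
== scene
table z 5.193707944139066e-05
blue 678 [ 593.9 -226.7] [346.2 314.1] 61.062095642089844 0.12034208239080513
trayrim 482 [ 561.8 -212. ] [319.7 225.9] 60.97979736328125
brass [257 240  42  42 676] [0.576 0.245 0.033] [571.3 237.3] [79.5 54.9] 8.48263931274414 [0.006 0.045]
brass [296 286  24  44 490] [0.584 0.373 0.03 ] [577.5 367.6] [81.7 42.7] 49.1169319152832 [0.008 0.04 ]
handle [238 285  10  28 165] [0.7   0.303 0.074] [698.2 301.1] [51.1 18.3] 60.31859588623047 [0.058 0.08 ]
handle [306 284   9  27 170] [0.58  0.369 0.074] [577.4 367. ] [51.7 16.7] 56.802608489990234 [0.058 0.08 ]
handle [484 303  28  62 990] [0.318 0.62  0.081] [309.9 607.6] [120.4  46.3] 40.64903259277344 [0.07  0.084]
handle [342 337  21  29 270] [0.579 0.498 0.073] [578.7 496.5] [50.6 16.2] 87.15296936035156 [0.058 0.08 ]
handle [262 344  11  31 217] [0.722 0.431 0.074] [719.7 429.6] [50.8 18.6] 57.57063674926758 [0.058 0.08 ]
handle [481 352  26  16  52] [0.351 0.642 0.053] [350.4 642. ] [ 4.  46.4] 21.85818099975586 [0.05  0.057]
== side
table z -0.0002929781242662456
bar? [240 237  20  51 345] [0
[... 874 characters left out ...]
2 153   5   9  27] [0.577 0.487 0.075] [577.5 492.2] [49.5 11.8] 85.24832916259766 [0.067 0.079]
handle [264 156   5   8  27] [0.718 0.417 0.073] [719.  419.4] [43.2 12. ] 59.210262298583984 [0.059 0.079]
handle [228 169   9  10  51] [0.58  0.361 0.072] [579.3 361.7] [50.7 12.8] 45.29125213623047 [0.055 0.079]
handle [ 64 170  20   7 117] [0.05  0.545 0.062] [ 50.7 545.1] [10.2 67.1] 75.99890899658203 [0.05  0.075]
handle [270 172   5  10  39] [0.7   0.294 0.074] [700.5 296.4] [48.5 13.6] 71.33155822753906 [0.058 0.078]
== wrist
table z -0.0013304021558580093
blue 2327 [656.3 -76.8] [ 31.4 280.1] 64.16284942626953 0.11723524227285452
trayrim 1404 [624.6 -97.3] [ 64.7 229.8] 56.19814682006836
```

```bash
cat >> h.py <<'E'
from scipy.spatial.transform import Rotation as Rot
B0=np.array([.563,-.2142,0]); BYAW=np.radians(-28.9)
RB=Rot.from_euler('z',BYAW).as_matrix()
box=lambda p: B0+RB@np.array(p)
def ori(yaw,slant,closing,s=1):
    """tool z = slanted along yaw and down; closing 'x': y axis in yaw direction (slant 0), 'y': across"""
    M=Rot.from_euler('z',yaw).as_matrix()
    z=M@[np.sin(slant),0,-np.cos(slant)]
    y=s*M@([1,0,0] if closing=='x' else [0,1,0])
    return Rot.from_matrix(np.c_[np.cross(y,z),y,z]).as_quat()
def tcp(g,q): return np.asarray(g)+r.pinch_z*Rot.from_quat(q).as_matrix()[:,2]
D5=np.radians(175)
def grip(q): return box([-.075+.11*(np.cos(D5-q)-np.cos(D5)),0,.183+.11*(np.sin(D5-q)-np.sin(D5))])
E
python3 - <<'E'
from h import *
for s in(1,-1):
    print("s",s)
    o=ori(BYAW,0,'x',s)
    for q in(0,1.48,1.92):
        for dz in (0,.09):
            j=r.solve_ik(tcp(grip(q)+[0,0,dz],o),o);print("grip",q,dz,None if j is None else np.round(j,2))
    a=np.radians(35);vy=np.radians(47.5)
    o=ori(vy,a,'y',s)
    for g in([.58,.365,.066],[.58-.1*.675*.57,.365-.1*.737*.57,.066+.082]):
        j=r.solve_ik(tcp(g,o),o);print("valve",None if j is None else np.round(j,2))
    o=ori(BYAW,a,'y',s)
    for d in(0,.1,.2,.25):
        j=r.solve_ik(tcp(box([.056-d*.574,0,.07+d*.819]),o),o);print("bay",d,None if j is None else np.round(j,2))
E
```

```text
s 1
grip 0 0 [-0.39  0.05  2.   -0.    1.1   0.11]
grip 0 0.09 [-0.39 -0.02  1.9  -0.    1.27  0.11]
grip 1.48 0 [-0.41  0.18  1.66 -0.    1.3   0.09]
grip 1.48 0.09 [-0.41  0.14  1.54 -0.    1.46  0.09]
grip 1.92 0 [-0.42  0.27  1.57 -0.    1.3   0.09]
grip 1.92 0.09 [-0.42  0.24  1.45 -0.    1.46  0.09]
valve None
valve None
bay 0 [-0.38  0.19  2.22 -0.52  0.15 -0.95]
bay 0.1 [-0.36 -0.06  2.29 -0.27  0.32 -1.2 ]
bay 0.2 [-0.34 -0.29  2.31 -0.19  0.53 -1.27]
bay 0.25 [-0.32 -0.4   2.3  -0.17  0.65 -1.28]
s -1
grip 0 0 None
grip 0 0.09 None
grip 1.48 0 None
grip 1.48 0.09 None
grip 1.92 0 None
grip 1.92 0.09 None
valve [0.42 0.25 2.15 0.94 0.29 0.3 ]
valve [0.37 0.03 2.21 0.67 0.43 0.56]
bay 0 [-0.38  0.19  2.22 -0.52  0.15  2.19]
bay 0.1 [-0.36 -0.06  2.29 -0.27  0.32  1.94]
bay 0.2 [-0.34 -0.29  2.31 -0.19  0.53  1.87]
bay 0.25 [-0.32 -0.4   2.3  -0.17  0.65  1.86]
```

Run:
```python
from h import *
o=ori(BYAW,0,'x')
r.move_pose(tcp(grip(0)+[0,0,.07],o),o)
r.servo_line(tcp(grip(0),o))
print(r.get_t(),r.get_force().round(1) if hasattr(r.get_force(),'round') else r.get_force())
r.gripper_close(35)
print("closed",r.get_t(),r.get_finger_gap(),np.round(r.get_force(),1),r.get_finger_force())
if abs(r.get_finger_gap()-.012)<.004:
    for q in np.linspace(0,1.92,13)[1:]:
        r.servo_line(tcp(grip(q),o),rate=.08)
        print(round(q,2),round(r.get_t(),2),np.round(r.get_force(),1),round(r.get_finger_gap(),4))
```

```text
1.7583 [-0.5  0.2  0.5]
closed 2.9 0.011682699650716543 [-4.4  2.   3.6] 34.9882472679019
0.16 3.27 [-3.2  3.  -7.5] 0.0114
0.32 3.63 [-6.6  5.1 -4.4] 0.0114
0.48 4.0 [-4.2  4.  -3.1] 0.0116
0.64 4.37 [-4.9  2.4 -2.9] 0.0113
0.8 4.73 [-5.1  4.2 -1.5] 0.0116
0.96 5.1 [-3.7  3.4  0.7] 0.0115
1.12 5.47 [-2.5  4.1  1.9] 0.0112
1.28 5.83 [-0.5  2.5  0. ] 0.0113
1.44 6.2 [ 0.7  2.6 -0.3] 0.0114
1.6 6.57 [ 2.8  2.2 -0.4] 0.0112
1.76 6.93 [ 3.4  3.1 -2. ] 0.0116
1.92 7.3 [-3.8  7.3  3.7] 0.0114
```

Smooth. Next I release, go above the valve and look with the wrist camera.

Run:
```python
from h import *
import pickle
o=ori(BYAW,0,'x')
r.let_go(); r.dwell(.3)
print(r.get_eef_pos(),np.round(r.get_force(),1))
r.servo_line(tcp(grip(1.92)+[0,0,.08],o))
o=ori(np.radians(47.5),np.radians(35),'y',-1)
z=Rot.from_quat(o).as_matrix()[:,2]
g=np.array([.58,.365,.066])
r.move_pose(tcp(g-.13*z,o),o)
F={n:grab(n) for n in("scene","wrist","side")}
pickle.dump(F,open("f1.pkl","wb"));print(r.get_t())
cv2.imwrite("pics/c.png",np.vstack([F["scene"]["img"][:300],F["wrist"]["img"][84:]]))
for n in ("scene","wrist","side"):
    f=F[n];P=cloud(f);hsv=cv2.cvtColor(f["img"],cv2.COLOR_BGR2HSV);x,y,z=P[...,0],P[...,1],P[...,2]
    near=np.hypot(x-.58,y-.365)<.06
    for nm,m in(("brass",(hsv[...,0]>12)&(hsv[...,0]<28)&(hsv[...,1]>140)&near&(z>.01)&(z<.05)),("handle",(hsv[...,1]<60)&near&(z>.054)&(z<.085))):
        Q=P[m]
        if len(Q)>20:
            R=cv2.minAreaRect(Q[:,:2].astype(np.float32)*1000);print(n,nm,len(Q),np.round(R[0],1),np.round(R[1],1),R[2],np.percentile(Q[:,2],[2,98]).round(4))
    m=(z>.268)&(z<.295)&(hsv[...,1]<70)&(x>.5)&(x<.8)&(y<0)&(y>-.5);Q=P[m]
    if len(Q)>30:
        R=cv2.minAreaRect(Q[:,:2].astype(np.float32)*1000);print(n,"bar",len(Q),np.round(R[0],1),np.round(R[1],1),R[2],np.percentile(Q[:,2],[2,98]),grip(1.92))
```

```text
[ 0.63398514 -0.25339002  0.25439698] [-0.1 -0.2 -1.3]
11.775
scene brass 478 [576.9 367. ] [81.  42.7] 49.04304885864258 [0.0157 0.0399]
scene handle 177 [577.2 366.9] [50.9 16.5] 55.183013916015625 [0.0579 0.0801]
scene bar 196 [ 634.1 -248.1] [130.5  12.3] 61.29997634887695 [0.27030853 0.28121199] [ 0.63398543 -0.25338607  0.27310032]
wrist brass 1849 [576.4 366.5] [79.9 42.8] 48.78553771972656 [0.0189 0.0377]
wrist handle 888 [576.3 365.6] [50.6 19.3] 49.3188362121582 [0.0568 0.0778]
side brass 134 [582.9 358. ] [81.8 25.7] 48.066375732421875 [0.0158 0.0426]
side handle 78 [579.1 361.7] [53.5 14.3] 45.26420211791992 [0.0562 0.0781]
side bar 386 [ 634.9 -252.6] [131.2  12. ] 61.28314971923828 [0.27013457 0.28065242] [ 0.63398543 -0.25338607  0.27310032]
```

View pics/c.png

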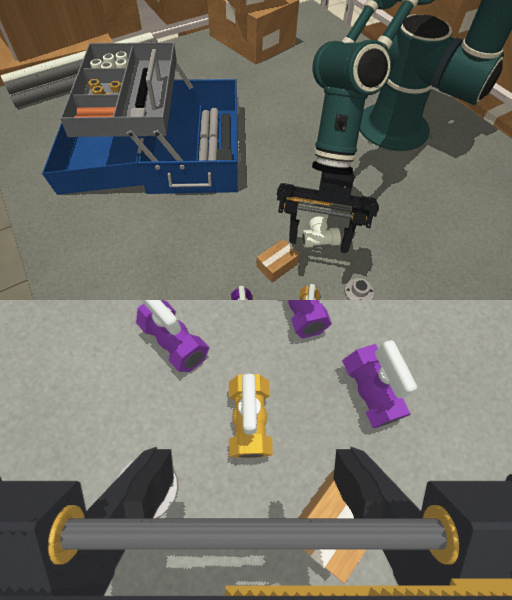

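Tray stays open on its stop. In the wrist view the valve is centred under the hand at (250,415 in the stacked picture), with neighbours clear of the fingers. I grasp now.

Run:
```python
from h import *
vy=np.radians(48.8);a=np.radians(35)
o=ori(vy,a,'y',-1); z=Rot.from_quat(o).as_matrix()[:,2]
g=np.array([.577,.366,.066])
r.move_pose(tcp(g-.1*z,o),o)
r.servo_line(tcp(g,o),rate=.1)
print(r.get_t(),np.round(r.get_force(),1))
r.gripper_close(40)
print(r.get_finger_gap(),r.get_finger_force(),np.round(r.get_force(),1))
r.servo_line(tcp(g+[0,0,.05],o),rate=.1)
print(r.get_finger_gap(),r.get_finger_force(),np.round(r.get_force(),1))
r.servo_line(tcp(g-.05*z+[0,0,.15],o))
o=ori(BYAW,a,'y',-1)
r.move_pose(tcp(box([.056-.25*.574,0,.07+.25*.819]),o),o)
print(r.get_t(),r.get_finger_gap(),np.round(r.get_force(),1),np.round(r.get_joints(),2))
f=grab("side");s=grab("scene")
cv2.imwrite("pics/d.png",np.vstack([s["img"][:300],f["img"][84:]]))
P=cloud(s);hsv=cv2.cvtColor(s["img"],cv2.COLOR_BGR2HSV)
for f in (s,f):
    P=cloud(f);hsv=cv2.cvtColor(f["img"],cv2.COLOR_BGR2HSV)
    Q=(P-B0)@RB
    m=(hsv[...,0]>12)&(hsv[...,0]<28)&(hsv[...,1]>140)&(abs(Q[...,0]+.0875)<.06)&(abs(Q[...,1])<.06)&(abs(Q[...,2]-.23)<.06)
    q=Q[m]; print(len(q)); 
    if len(q)>20: print(np.percentile(q,[1,99],axis=0).round(3)); R=cv2.minAreaRect(q[:,[0,2]].astype(np.float32)*1000);print(R);print(cv2.minAreaRect(q[:,:2].astype(np.float32)*1000))
```

```text
13.175 [-0.3 -0.3 -0. ]
0.013572381919991371 40.00025153160095 [ 1.7  0.5 -1. ]
0.013761151974581456 39.99724209308624 [-0.4  0.8 -4.8]
17.9583 0.013154485790615844 [-0.3  0.5 -4.2] [-0.32 -0.4   2.3  -0.17  0.65  1.86]
462
[[-0.127 -0.008  0.212]
 [-0.05   0.024  0.251]]
((-88.45736694335938, 233.03570556640625), (45.26799774169922, 78.7249755859375), 85.09468841552734)
((-88.464111328125, 7.254256248474121), (35.34400939941406, 76.5614242553711), 89.2501449584961)
720
[[-0.123 -0.021  0.218]
 [-0.046  0.007  0.248]]
((-85.2098388671875, 231.9107666015625), (32.9161262512207, 78.35550689697266), 89.47526550292969)
((-85.05801391601562, -5.753999710083008), (78.33804321289062, 31.46303367614746), 0.9067930579185486)
```

View pics/d.png

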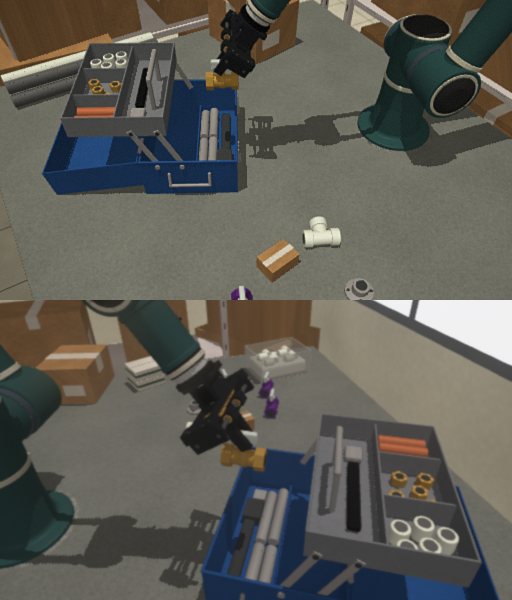

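The valve hangs level in the hand, clear of the front wall, at (245,458) in the lower view. I insert it along the tool axis and feel for the floor.

Run:
```python
from h import *
o=ori(BYAW,np.radians(35),'y',-1)
r.servo_line(tcp(box([.056-.012*.574,0,.07+.012*.819]),o),rate=.1)
b=np.array(r.get_force());print(r.get_t(),b.round(1))
p=np.array(r.get_eef_pos())
for k in range(10):
    p=p-[0,0,.0015]; r.servo_line(p,rate=.02); r.dwell(.05)
    f=np.array(r.get_force());print(k,p[2].round(4),f.round(1))
    if f[2]-b[2]>1.8: break
r.dwell(.2);print(r.get_t(),np.round(r.get_force(),1))
```

```text
20.5917 [-0.1 -1.1 -3.8]
0 0.0635 [ 0.5  0.2 -3.2]
1 0.062 [-0.2 -0.5 -4.8]
2 0.0605 [-0.4  0.9 -4. ]
3 0.059 [ 0.1 -0.6 -4.3]
4 0.0575 [-0.5  0.6 -4. ]
5 0.056 [-0.  -0.4 -4.3]
6 0.0545 [ 0.1  0.3 -4. ]
7 0.053 [-2.   1.   4.4]
23.1917 [-3.6  1.7  6.3]
```

Run:
```python
from h import *
o=ori(BYAW,np.radians(35),'y',-1); z=Rot.from_quat(o).as_matrix()[:,2]
r.let_go(); r.dwell(.2)
p=np.array(r.get_eef_pos())
r.servo_line(p-.08*z,rate=.1)
w=grab("wrist")
r.servo_line(p-.26*z,rate=.2)
s=grab("scene")
cv2.imwrite("pics/e.png",np.vstack([s["img"][:300],w["img"][84:]]))
print(r.get_t())
P=(cloud(w)-B0)@RB;hsv=cv2.cvtColor(w["img"],cv2.COLOR_BGR2HSV)
x,y,zz=[P[...,i] for i in range(3)]
n=(abs(x-.056)<.07)&(abs(y)<.07)
for nm,m in(("brass",(hsv[...,0]>12)&(hsv[...,0]<28)&(hsv[...,1]>140)&n&(zz<.06)),("handle",(hsv[...,1]<60)&n&(zz>.055)&(zz<.1))):
    Q=P[m]
    if len(Q): R=cv2.minAreaRect(Q[:,:2].astype(np.float32)*1000);print(nm,len(Q),R,np.percentile(Q[:,2],[2,98]))
```

```text
26.6583
brass 2474 ((48.913394927978516, 0.5863208770751953), (42.4185791015625, 79.68739318847656), 89.85516357421875) [0.02364552 0.04183345]
handle 1339 ((48.47669219970703, 0.6429481506347656), (19.643884658813477, 50.51530075073242), 79.50299072265625) [0.06102546 0.08179516]
```

View pics/e.png

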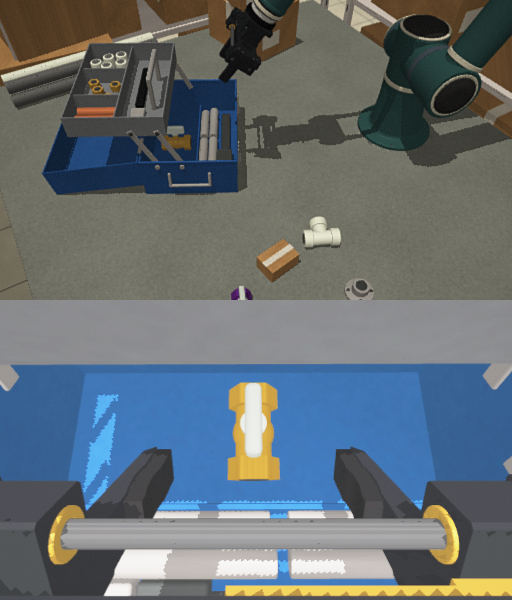

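The valve stands upright and level in the rear bay at (253,430 in the stacked picture), clear of the divider. Next I close the tray.

Run:
```python
from h import *
p=np.array(r.get_eef_pos())
try: r.servo_line(p+[0,0,.06])
except r.PlanningError as e: print("up",e)
o=ori(BYAW,0,'x')
print(np.round(r.solve_ik(tcp(grip(1.92)+[0,0,.1],o),o),2))
r.move_pose(tcp(grip(1.92)+[0,0,.1],o),o)
r.servo_line(tcp(grip(1.92),o))
print(r.get_t(),np.round(r.get_force(),1))
r.gripper_close(35)
print("closed",r.get_t(),r.get_finger_gap(),np.round(r.get_force(),1))
if abs(r.get_finger_gap()-.012)<.004:
    for q in np.linspace(1.92,0,13)[1:]:
        r.servo_line(tcp(grip(q),o),rate=.07 if q>.4 else .04)
        print(round(q,2),round(r.get_t(),2),np.round(r.get_force(),1),round(r.get_finger_gap(),4))
```

```text
[-0.42  0.23  1.43 -0.    1.48  0.09]
29.55 [-0.  -0.5 -0. ]
closed 30.6917 0.011404356238234893 [-4.4  3.4  2.4]
1.76 31.09 [ 2.2 -1.  -3.5] 0.0111
1.6 31.49 [ 1.4 -0.1 -2.9] 0.0117
1.44 31.89 [-0.5 -0.6 -2.1] 0.0111
1.28 32.29 [-2.3 -0.2 -1.2] 0.0113
1.12 32.69 [-4.4 -0.4  1.4] 0.0116
0.96 33.09 [-6.1  0.6  2.3] 0.0111
0.8 33.49 [-8.2  1.3  1.2] 0.0114
0.64 33.89 [-7.1  0.8 -2.5] 0.0113
0.48 34.29 [-6.4 -0.3 -4.7] 0.0116
0.32 34.88 [-6.7  0.4 -6.3] 0.0115
0.16 35.48 [-7.1 -1.3 -7.4] 0.0114
0.0 36.07 [-8.4 -0.8 -3.8] 0.0114
```

Run:
```python
from h import *
o=ori(BYAW,0,'x')
p=np.array(r.get_eef_pos())
for k in range(6):
    f=np.array(r.get_force());print(k,p[2].round(4),f.round(1))
    if f[2]>6: break
    p=p-[0,0,.0008]; r.servo_line(p,rate=.02); r.dwell(.1)
r.let_go(); r.dwell(.2)
r.servo_line(p+[0,0,.09],rate=.12)
o2=r.get_orientation(); r.move_pose([.5,.1,.35],o) 
r.dwell(.5)
s=grab("scene");d=grab("side")
cv2.imwrite("pics/f.png",np.vstack([s["img"][:300],d["img"][84:]]))
for f in(s,d):
    P=(cloud(f)-B0)@RB;hsv=cv2.cvtColor(f["img"],cv2.COLOR_BGR2HSV)
    Q=P[(hsv[...,1]<70)&(abs(P[...,0]+.075)<.03)&(abs(P[...,1])<.08)&(P[...,2]>.176)&(P[...,2]<.2)]
    if len(Q)>20: print(cv2.minAreaRect(Q[:,:2].astype(np.float32)*1000),np.percentile(Q[:,2],[50,90,98]))
print(r.get_t())
```

```text
0 0.1642 [-8.4 -0.8 -3.8]
1 0.1634 [-5.8 -0.7 -1.2]
2 0.1626 [-9.4 -0.1  2.3]
3 0.1618 [-9.8  0.9  6.1]
((-77.39620971679688, 3.338390350341797), (10.786883354187012, 131.3457794189453), 1.1101232767105103) [0.18881329 0.19093682 0.19212397]
((-74.46808624267578, -0.7159500122070312), (12.652313232421875, 128.28648376464844), 0.028714895248413086) [0.18870265 0.19012936 0.1907338 ]
41.1417
```

View pics/f.png

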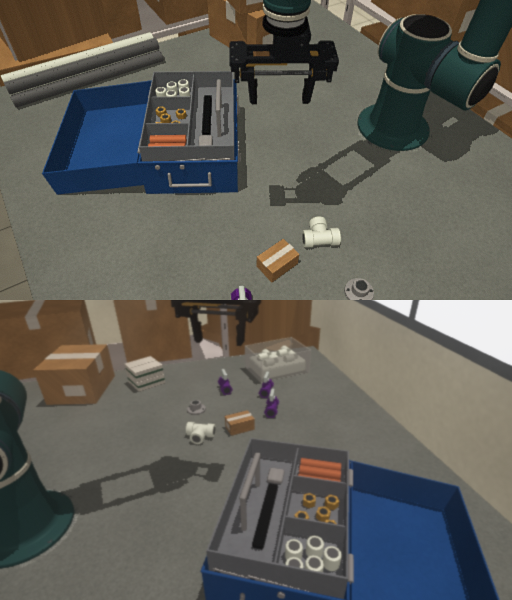

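The tray is down at its starting height, with the bar top at 0.190 m as before. The bystanders are unmoved and the robot is clear.

```bash
python3 -c "
from plant import r
print(r.hand_in())"
```

```text
the job is handed in; nothing more can be done
None
```

The brass valve is standing upright in the rear bay with its handle on top, the tray was lowered under control until fully home, and the job was handed in at about 41 s of the 72 s allowed; the verdict was not shown.

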